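Close the cap canister and gather the dispensed tube caps in the tote's pick-out corner

TASK

You have just dispensed three tube caps from the steel canister into the white carrying tote. First put the canister's loose lid back on so that it sits fully seated and level, and let go of it; then take the tote by its bar, lift it a few centimetres clear of everything and tilt it so that all three caps slide together into its pick-out corner, the one where the walls are cut low, without spilling any. Finish while still holding the tote up and tilted with the caps lying in that corner; do not put it down, and leave the tube rack, the bottle and the tip box where they are.

Things in the scene. Friction and masses are not known exactly. Their poses are not given: they have to be found in the camera images.
- lid: round steel lid with a black knob, loose, 0.1 kg: a plug 66 mm in diameter and 8 mm deep below a disc 88 mm in diameter and 5 mm thick, and on top of the disc an upright cylindrical knob 22 mm in diameter and 32 mm high (45 mm high over all). It lies on the bench, plug down. Origin at the centre of the plug's underside, z up through the knob. Seated on the canister its disc rests on the rim, and this origin lies 8 mm below the rim
- lid_knob (a point): a point on the knob's axis, 34 mm above the lid's origin, 21 mm above the disc and 11 mm below the knob's top: the height to grip
- canister: open round stainless steel canister, loose, about 0.45 kg, 82 mm in outer diameter, 80 mm high, wall 4 mm (mouth 74 mm wide); more caps lie inside. Origin at the centre of its underside, z up
- canister_rim (a point): centre of the canister's mouth, at rim height, 80 mm above its underside
- tote: white plastic carrying tote, loose, about 0.28 kg: an open tray 170 mm (its x) by 130 mm (its y), walls 4 mm thick and 45 mm high, floor 4 mm. An aluminium bar runs along its x above the middle, on a post at each end; tote and bar are one rigid piece. The walls are cut down to 24 mm over the last 55 mm on both sides of the pick-out corner, where the thin grey rim band of the other walls stops; this corner lies at its -x, -y. Origin at the centre of the underside, z up
- tote_bar (a point): middle of the tote's bar, 101 mm above the tote's underside, straight above its origin. The bar is 12 mm wide (along the tote's y), 22 mm high, and runs along the tote's x between the posts, 170 mm apart
- tote_corner (a point): the pick-out corner inside the tote, where its floor meets the two low walls: at x -81, y -61, z 4 mm in the tote's frame
- tote_in (a point): centre of the tote's inner floor, 4 mm above its underside
- cap0: blue plastic tube cap, a disc 24 mm in diameter and 14 mm high, 20 g, loose on the tote's floor, one of three alike; origin at the centre of its flat underside. The caps are slippery: they start to slide when the tote is tilted about 8 to 11 degrees, and go on along a wall into the corner when it is tilted straight towards the corner (equally towards both low walls) by 17 to 20 degrees; 25 to 30 degrees is ample
- cap1: blue plastic tube cap, a disc 24 mm in diameter and 14 mm high, 20 g, loose on the tote's floor, one of three alike; origin at the centre of its flat underside
- cap2: blue plastic tube cap, a disc 24 mm in diameter and 14 mm high, 20 g, loose on the tote's floor, one of three alike; origin at the centre of its flat underside
- foam_rack: bystander: white foam block 100 x 240 x 45 mm standing beyond the work, with small capped tubes in it, 101 mm high over all; origin at the centre of its underside
- reagent: bystander: closed amber bottle 64 mm in diameter, 150 mm high; origin at the centre of its underside
- tip_box: bystander: closed grey and white pipette tip box 88 x 123 x 58 mm; origin at the centre of its underside
There are look-alikes about, which are no part of the job. What is shaped like the lid but pink is not meant.

How it is judged:
By the outcome, as a careful person would: the job done as asked, in the order asked, and still so for the second after the job is handed in, while the arm keeps its last pose, push and grip.
It also fails if it takes over 56 s, if anything falls off the work surface, if the arm or the gripper's body presses on something with over 40 N, if the wrist force passes 120 N, or if a joint passes its speed limit or range.

ROBOT

A 6-joint arm with a two-finger parallel gripper is mounted at the origin on the work surface. World frame = base frame: x ahead of the robot, y to its left, z up, the work surface at z = 0. Lengths are in m, angles in rad, forces in N, time in s.
With the tool pointing down it reaches from about 0.4 to 0.825 m from the base axis. Payload 7 kg.
Tool frame: the origin (TCP) lies at the centre of the arm's flange, where the gripper is bolted on; the fingertips stand 178 mm ahead of it and the grasp point (between the pads) lies arm.tcp_to_grasp ahead of it (arm.tcp_to_grasp is the distance from the TCP to the grasp point, in m); z points along the fingers, y is the direction in which the jaws open and shut (so a half turn about z gives the same grasp; the last joint's range is limited). The gripper opens to 88 mm and grips with 3 to 60 N. Pads are 19 mm wide; open, the fingers measure 130 mm over their backs; the gripper's body (78 mm by 193 mm) begins 47 mm behind the grasp point.
Start: joints at [-0.853, 0.359, 0.012, 0, -1.224, -0.288], TCP at [0.281, -0.614, 0.405] pointing down, gripper open.
Joint ranges: [-3.07, 3.07], [-1.43, 2.12], [-1.02, 1.25], [-3.03, 1.67], [-3.05, -0], [-3.03, 3.03]. Speed limits (rad/s): [2.39, 2.39, 3.01, 3.14, 3.14, 3.14].

INTERFACE

Orientations are given as [roll, pitch, yaw] about the fixed x, y, z axes, in that order (R = Rz(yaw) Ry(pitch) Rx(roll)).
In Python, from station import arm gives the robot as it stands.
- The arm moves only by the tool move_arm, never from a script. Its argument "deltas" is a list of rows, each a list of 6 numbers: the shift along the world's x, y, z in mm, then the turn, a rotation vector about the world's x, y, z in degrees. In form: [[tx, ty, tz, ax, ay, az], ...]. A call has exactly 5 rows; each row shifts and turns the commanded pose from where the row before left it; what a row does not reach is not made up. A row lasts 1/12 s, in which the tool goes at most 41.7 mm and 7.16 degrees, less where a joint would pass 70% of its speed; a pose out of reach is approached as far as the arm can. A call with a gripper value outside its range is refused whole. "claw" is the closure in counts, from 0 (fully open) to 255 (shut), set as the call begins (left out, the last holds). The fingers move at their own pace and stop on an object; "squeeze" is the grip in N (left out, the last holds). Time passes only in rows, so rows that do not move let the fingers close, or fill a call up. It gives the time, the measured TCP pose, the force and the opening at its end, in the units of the state.
- arm.get_state(): the state, without advancing time (a new reading comes with each control period).
- arm.grab_frame(name): name is "scene" or "top" or "wrist"; returns the picture (400x640x3 uint8, red, green, blue); there is no depth.
- arm.calibration(name): a dict with "intrinsics" (3x3 intrinsics, pixels), "T" (4x4, takes a point from camera to world coordinates); the wrist camera has in their place "mount" (4x4, takes a point from camera to tool coordinates, whose origin is the TCP and whose axes are the flange's). Camera axes: x right, y up, looking along -z (the intrinsics and any distortion apply to the point x, -y, -z); pixel columns grow to the right and rows downward; lengths in m; the calibration is good to about 2 mm. The wrist camera is an equidistant fisheye: a pixel r from the principal point sees the ray r / f radians off the axis. A picture is of the moment at which its call begins: read the wrist's pose just before it. calibration takes no time and is no camera call.
- arm.job_done(): hands the job in, once; it reports no verdict.
Trained networks look in the newest picture that a camera, given by its name, has taken for a name from the list of things; names that differ only in an ending like _2 or _b are one class to them, and where a whole thing is asked for, a point or a joint stands for the part that bears it (a point fixed in the world has none). Each returns a list of dicts, best first, with "score" (0 to 1); they miss things now and then, are a little off and sometimes report something else, mostly with a low value. They report only what shows in the picture. A call takes as long as a camera call. They do not tell look-alikes from the thing itself.
- arm.spot_in(thing, camera): "xy" ([column, row] in pixels, amid what is visible of it).
- arm.masks_of(thing, camera): "pixels" (400x640 bool, what is visible of it) and "xy" ([column, row] in pixels, amid what is visible of it).
- arm.spot_point(thing, camera): "xy" ([column, row] in pixels: a listed point, or the origin of a listed thing).
The state is a dict: "t": time; "q": joint angles; "qd": joint speeds; "joint_efforts": joint torques, N m; "eef_pos": TCP position; "ee_rot": TCP orientation; "force": force on the tool from outside, world axes, zero at the start; "moment": the same for the moment, N m; "width": finger opening in m.
Only numpy, scipy, OpenCV 4.12 (cv2) and the standard library are available. Lean on these libraries where they do the work, as an engineer would, in place of code of your own. Each camera call takes 0.05 s, during which the arm holds its last target. There are 200 camera calls.

## Working session

There is one attempt and no reset: what is moved stays moved. The work goes in short steps, Python scripts to look and compute and a tool call to move; the robot and the scene stay as the last step left them, time stands still between calls to the robot, and variables do not carry over. Pictures are saved under pics/ and viewed, about 8 in all and at most 12, crops included, and the job is handed in when it is done.

Besides the shell and the picture viewer there is one more tool, called as a command line: name --pt "numbers of a row" for each row, then --argument value for the rest. move_arm: Moves the arm, as the interface text tells. Its arguments: {"type":"object","properties":{"deltas":{"type":"array","items":{"type":"array","items":{"type":"number"}}},"claw":{"type":"number"},"squeeze":{"type":"number"}},"required":["deltas"]}

```bash
ls; mkdir -p pics; cat > h.py <<'E'
import numpy as np, cv2
from scipy.spatial.transform import Rotation as R
from station import arm
def pose(s):
    T=np.eye(4);T[:3,:3]=R.from_euler('xyz',s['ee_rot']).as_matrix();T[:3,3]=s['eef_pos'];return T
def cam(name,s=None):
    c=arm.calibration(name);K=np.array(c['intrinsics'])
    return K,(pose(s)@np.array(c['mount']) if name=='wrist' else np.array(c['T'])),c
def ray(name,xy,s=None):
    K,T,c=cam(name,s);u=(xy[0]-K[0,2])/K[0,0];v=(xy[1]-K[1,2])/K[1,1]
    if name=='wrist':
        r=np.hypot(u,v);k=np.sin(r)/max(r,1e-9);d=np.array([u*k,-v*k,-np.cos(r)])
    else:
        p=cv2.undistortPoints(np.array([[xy]],float),K,np.array(c.get('distortion',np.zeros(5)),float))[0,0];d=np.array([p[0],-p[1],-1])
    return T[:3,3],T[:3,:3]@d
def at(name,xy,z,s=None):
    o,d=ray(name,xy,s);return o+d*(z-o[2])/d[2]
def save(name,f):
    im=arm.grab_frame(name);cv2.imwrite('pics/'+f,im[:,:,::-1]);return im
E
python3 - <<'E'
from h import *
s=arm.get_state();print(s);print(arm.tcp_to_grasp)
for n in('scene','top','wrist'):print(n,arm.calibration(n))
a=save('scene','s0.png');b=save('top','t0.png')
cv2.imwrite('pics/st0.png',cv2.resize(np.vstack([a,b])[:,:,::-1],(480,600)))
Z=dict(lid_knob=.034,canister_rim=.08,tote_bar=.101,tote_corner=.004,tote_in=.004,cap0=.004)
for t,z in Z.items():
  for c in('scene','top'):
    for d in arm.spot_point(t,c)[:4]:print(t,c,round(d['score'],2),np.round(d['xy']),np.round(at(c,d['xy'],z),3))
E
```

```text
pics
{'t': 0.0, 'q': array([-8.52872194e-01,  3.59354062e-01,  1.10615816e-02, -3.31678856e-04,
       -1.22409333e+00, -2.88079732e-01]), 'qd': array([ 5.03576064e-04, -9.83614036e-06, -1.79382778e-04,  1.90386805e-04,
        5.63678504e-04, -3.26107929e-04]), 'joint_efforts': array([-1.66265281e-04, -5.82712376e+01,  2.93068832e+01,  6.99778318e+00,
        6.81131176e-03, -2.58390583e-04]), 'eef_pos': array([ 0.28119237, -0.61342387,  0.40374819]), 'ee_rot': array([ 3.13998008e+00, -1.52677898e-04, -2.71186108e+00]), 'force': array([0.53045871, 0.68068129, 0.06233293]), 'moment': array([-0.01620213,  0.01317213, -0.03831086]), 'width': 0.08798995442135106}
0.1593
scene {'intrinsics': array([[371.11966891,   0.        , 322.40923495],
       [  0.        , 371.11966891, 197.84281919],
       [  0.        ,   0.        ,   1.        ]]), 'T': array([[ 0.59443474, -0.61065804,  0.52320559,  1.10594226],
       [ 0.8041082 ,  0.45751417, -0.37959293, -0.39161417],
       [-0.00757249,  0.64635713,  0.76299746,  0.84719131],
       [ 0.        ,  0.        ,  0.        ,  1.        ]]
[... 1855 characters left out ...]
5.] [0.478 0.077 0.101]
tote_corner scene 0.62 [197. 234.] [ 0.424 -0.326  0.004]
tote_corner scene 0.44 [392. 156.] [0.519 0.317 0.004]
tote_corner top 0.94 [417. 253.] [ 0.432 -0.339  0.004]
tote_corner top 0.56 [387. 260.] [ 0.407 -0.231  0.004]
tote_in scene 0.89 [235. 230.] [ 0.476 -0.235  0.004]
tote_in top 0.94 [388. 240.] [ 0.477 -0.236  0.004]
cap0 scene 0.6 [243. 243.] [ 0.529 -0.239  0.004]
cap0 scene 0.44 [221. 217.] [ 0.411 -0.247  0.004]
cap0 scene 0.36 [250. 220.] [ 0.471 -0.185  0.004]
cap0 scene 0.2 [393. 156.] [0.52  0.321 0.004]
cap0 top 0.62 [388. 228.] [ 0.52  -0.236  0.004]
cap0 top 0.54 [386. 260.] [ 0.406 -0.229  0.004]
cap0 top 0.45 [375. 242.] [ 0.47  -0.189  0.004]
```

View pics/s0.png

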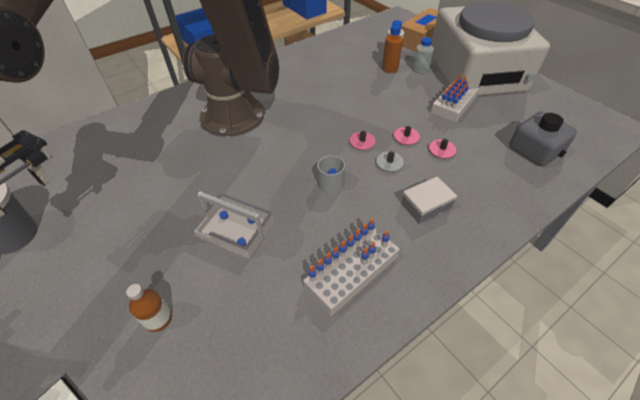

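View pics/t0.png

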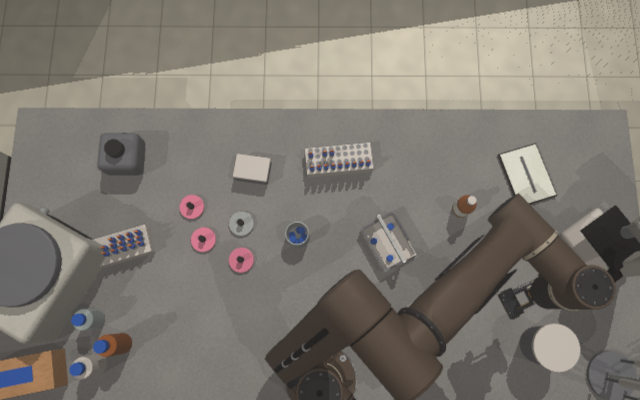

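The steel lid is the grey one at scene (390,161) / top (241,222), among three pink ones. The canister is at top (297,233) and the tote at top (390,242), with its yaw roughly +30°. Next I'll move above the lid.

move_arm --pt "10 36 0 0 0 0" --pt "10 36 0 0 0 0" --pt "10 36 0 0 0 0" --pt "10 36 0 0 0 0" --pt "10 36 0 0 0 0"

```text
t: 1.12
eef_pos: [0.3312, -0.4321, 0.4047]
ee_rot: [-3.141, 0.0, -2.712]
force: [1.8, 0.0, -0.6]
width: 0.0879
```

move_arm --pt "10 36 0 0 0 0" --pt "10 36 0 0 0 0" --pt "10 36 0 0 0 0" --pt "10 36 0 0 0 0" --pt "10 36 0 0 0 0"

```text
t: 1.53
eef_pos: [0.3812, -0.2519, 0.405]
ee_rot: [-3.141, 0.001, -2.712]
force: [0.9, -0.1, 0.1]
width: 0.088
```

move_arm --pt "10 36 0 0 0 0" --pt "10 36 0 0 0 0" --pt "10 36 0 0 0 0" --pt "10 36 0 0 0 0" --pt "10 36 0 0 0 0"

```text
t: 1.95
eef_pos: [0.4311, -0.0718, 0.4052]
ee_rot: [-3.141, 0.001, -2.712]
force: [0.7, 0.7, -0.5]
width: 0.0874
```

move_arm --pt "10 36 0 0 0 0" --pt "10 36 0 0 0 0" --pt "10 36 0 0 0 0" --pt "10 36 0 0 0 0" --pt "10 36 0 0 0 0"

```text
t: 2.37
eef_pos: [0.4812, 0.1084, 0.4051]
ee_rot: [3.141, 0.001, -2.711]
force: [1.3, -0.5, 0.3]
width: 0.0878
```

move_arm --pt "10 36 -20 0 0 0" --pt "10 36 -20 0 0 0" --pt "10 30 -20 0 0 0" --pt "5 20 -10 0 0 0" --pt "0 0 0 0 0 0"

```text
t: 2.78
eef_pos: [0.5163, 0.2304, 0.3322]
ee_rot: [-3.141, -0.003, -2.71]
force: [0.2, -0.7, 0.5]
width: 0.0878
```

```bash
python3 - <<'E'
from h import *
s=arm.get_state();save('wrist','w1.png')
for t,z in dict(lid_knob=.034,canister_rim=.08).items():
    for d in arm.spot_point(t,'wrist')[:4]:print(t,round(d['score'],2),np.round(d['xy']),np.round(at('wrist',d['xy'],z,s),4))
for t in('lid','canister'):
    for d in arm.masks_of(t,'wrist')[:4]:
        ys,xs=np.nonzero(d['pixels']);print(t,d['score'],d['xy'],xs.min(),xs.max(),ys.min(),ys.max())
E
```

```text
lid_knob 0.94 [363. 237.] [0.5393 0.285  0.034 ]
lid_knob 0.83 [422. 108.] [0.4041 0.2796 0.034 ]
canister_rim 0.76 [169. 105.] [0.4906 0.0838 0.08  ]
lid 0.97 [414.1, 110.5] 374 456 68 154
lid 0.96 [481.6, 210.4] 452 517 189 246
lid 0.94 [363.9, 219.0] 322 405 186 249
canister 0.59 [181.4, 105.3] 131 241 56 153
```

View pics/w1.png

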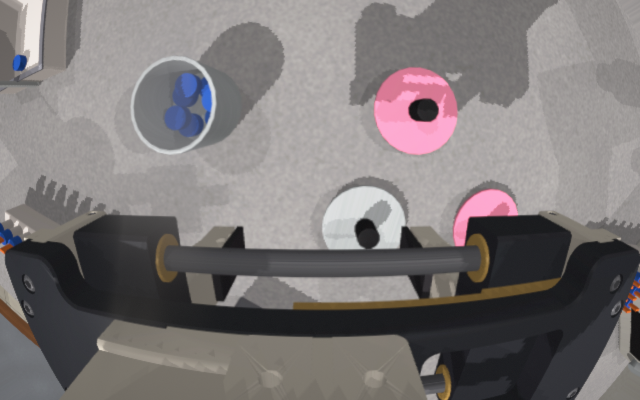

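The wrist picture shows the steel lid at (364,220) with its knob at (367,234). The canister rim spans x 131–216 and y 56–153. I'll fit circles to those extreme points.

```bash
python3 - <<'E'
from h import *
from scipy.optimize import least_squares
s=arm.get_state()
def fit(pts,z,s=s):
    p=np.array([at('wrist',q,z,s)[:2] for q in pts])
    r=least_squares(lambda v:np.hypot(*(p-v[:2]).T)-v[2],[*p.mean(0),.04]).x;return np.round(r,4)
print('rim',fit([(131,105),(216,105),(174,56),(174,153)],.08),'r should .041')
m=[d for d in arm.masks_of('lid','wrist') if abs(d['xy'][0]-364)<15][0]['pixels'].astype(np.uint8)
c=max(cv2.findContours(m,0,cv2.CHAIN_APPROX_NONE)[0],key=len)[:,0]
c=c[(c[:,1]<232)];print('lid',fit(c,.012),'r .044')
m=arm.masks_of('canister','wrist')
print(at('wrist',(367,234),.034,s),at('wrist',(367,222),.045,s))
E
```

```text
rim [0.4906 0.08   0.0405] r should .041
lid [0.5361 0.2844 0.0432] r .044
[0.53671866 0.28523142 0.034     ] [0.52275387 0.27629405 0.045     ]
```

move_arm --pt "10 27 0 0 0 0" --pt "11 28 -15 0 0 0" --pt "0 0 -32 0 0 0" --pt "0 0 -32 0 0 0" --pt "0 0 -20 0 0 0"

```text
t: 3.55
eef_pos: [0.5363, 0.2814, 0.2342]
ee_rot: [3.141, -0.001, -2.713]
force: [0.5, -0.7, -0.2]
width: 0.0875
```

move_arm --pt "0 0 -20 0 0 0" --pt "0 0 -13 0 0 0" --pt "0 0 -5 0 0 0" --pt "0 0 0 0 0 0" --pt "0 0 0 0 0 0"

```text
t: 3.97
eef_pos: [0.5373, 0.2821, 0.1993]
ee_rot: [3.141, 0.001, -2.712]
force: [-0.2, 0.5, 0.3]
width: 0.0877
```

move_arm --pt "0 3 -5 0 0 0" --pt "0 0 0 0 0 0" --pt "0 0 0 0 0 0" --pt "0 0 0 0 0 0" --pt "0 0 0 0 0 0"

```text
t: 4.38
eef_pos: [0.5369, 0.2853, 0.1937]
ee_rot: [3.141, 0.001, -2.712]
force: [-0.3, 1.1, -0.1]
width: 0.0878
```

move_arm --pt "0 0 0 0 0 0" --pt "0 0 0 0 0 0" --pt "0 0 0 0 0 0" --pt "0 0 0 0 0 0" --pt "0 0 0 0 0 0" --claw 255 --squeeze 25

```text
t: 4.8
eef_pos: [0.5369, 0.2852, 0.1933]
ee_rot: [3.142, -0.0, -2.712]
force: [-0.6, 0.4, 0.1]
width: 0.0593
```

move_arm --pt "0 0 0 0 0 0" --pt "0 0 0 0 0 0" --pt "0 0 0 0 0 0" --pt "0 0 0 0 0 0" --pt "0 0 0 0 0 0"

```text
t: 5.22
eef_pos: [0.5369, 0.2852, 0.1933]
ee_rot: [3.142, 0.0, -2.712]
force: [-0.5, 1.4, 1.1]
width: 0.0266
```

move_arm --pt "0 0 0 0 0 0" --pt "0 0 0 0 0 0" --pt "0 0 0 0 0 0" --pt "0 0 0 0 0 0" --pt "0 0 0 0 0 0"

```text
t: 5.63
eef_pos: [0.5369, 0.2852, 0.1933]
ee_rot: [3.142, 0.0, -2.712]
force: [0.2, 0.2, -0.8]
width: 0.0214
```

move_arm --pt "0 0 10 0 0 0" --pt "0 0 20 0 0 0" --pt "0 0 35 0 0 0" --pt "0 0 35 0 0 0" --pt "0 0 20 0 0 0"

```text
t: 6.05
eef_pos: [0.5374, 0.2854, 0.3179]
ee_rot: [3.141, 0.004, -2.711]
force: [0.6, 1.3, -1.1]
width: 0.021
```

move_arm --pt "-5 -20 10 0 0 0" --pt "-7 -30 0 0 0 0" --pt "-7 -30 0 0 0 0" --pt "-7 -30 0 0 0 0" --pt "-5 -25 0 0 0 0"

```text
t: 6.47
eef_pos: [0.5048, 0.1483, 0.3241]
ee_rot: [3.141, 0.0, -2.712]
force: [0.2, -0.0, -1.4]
width: 0.0212
```

move_arm --pt "-5 -25 0 0 0 0" --pt "-5 -20 0 0 0 0" --pt "-4 -10 0 0 0 0" --pt "0 0 0 0 0 0" --pt "0 0 0 0 0 0"

```text
t: 6.88
eef_pos: [0.4919, 0.0949, 0.324]
ee_rot: [3.142, 0.001, -2.713]
force: [0.8, 0.2, -1.3]
width: 0.0214
```

```bash
python3 - <<'E'
from h import *
s=arm.get_state();print(s['eef_pos']);save('wrist','w2.png')
T=pose(s)
for d in arm.spot_point('lid_knob','wrist')[:2]:print(d['score'],d['xy'])
# expected pixel of lid disc outline assuming grasp z
K,C,_=cam('wrist',s)
def proj(P):
    p=np.linalg.inv(C)@np.r_[P,1];u,v,w=p[0],-p[1],-p[2];r=np.arctan2(np.hypot(u,v),w);k=r/np.hypot(u,v);return np.round([K[0,2]+K[0,0]*u*k,K[1,2]+K[1,1]*v*k])
g=s['eef_pos']-[0,0,.1593]
for a in range(0,360,45):print(a,'disc',proj(g+[.044*np.cos(np.radians(a)),.044*np.sin(np.radians(a)),-.0235]),'rim',proj(np.array([.4906+.041*np.cos(np.radians(a)),.08+.041*np.sin(np.radians(a)),.08])))
for d in arm.masks_of('canister','wrist')[:2]:print(d['score'],d['xy'])
E
```

```text
[0.49189408 0.0949491  0.32402337]
0.82 [322.4, 259.6]
0.82 [521.4, 195.0]
0 disc [292. 299.] rim [283. 245.]
45 disc [346. 301.] rim [323. 247.]
90 disc [388. 268.] rim [353. 221.]
135 disc [395. 215.] rim [356. 181.]
180 disc [356. 171.] rim [327. 150.]
225 disc [292. 169.] rim [284. 148.]
270 disc [249. 210.] rim [254. 177.]
315 disc [252. 264.] rim [255. 217.]
0.9 [300.1, 161.6]
0.66 [64.8, 67.5]
```

View pics/w2.png

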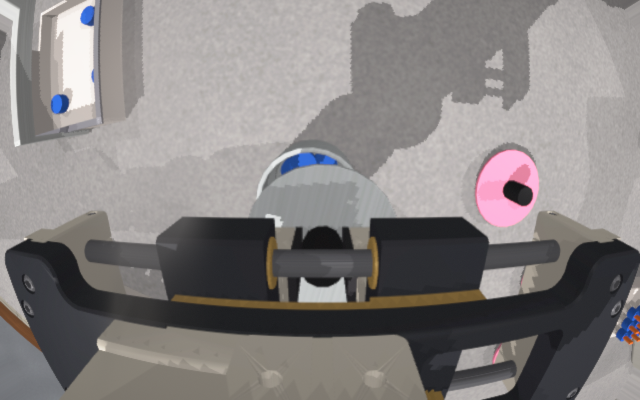

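The picture shows the lid disc where predicted: top edge at row 166, x 249–394. The rim is also as predicted, top at row 147. The lid is centred on the tool and the canister is at (0.4906, 0.080).

move_arm --pt "-1 -8 -10 0 0 0" --pt "0 -7 -20 0 0 0" --pt "0 0 -15 0 0 0" --pt "0 0 -3 0 0 0" --pt "0 0 0 0 0 0"

```text
t: 7.45
eef_pos: [0.4909, 0.0807, 0.2744]
ee_rot: [-3.141, -0.002, -2.711]
force: [0.4, -0.5, -0.2]
width: 0.0213
```

move_arm --pt "0 0 -2 0 0 0" --pt "0 0 -2 0 0 0" --pt "0 0 -1 0 0 0" --pt "0 0 -1 0 0 0" --pt "0 0 0 0 0 0"

```text
t: 7.87
eef_pos: [0.4909, 0.0803, 0.2695]
ee_rot: [3.142, 0.001, -2.712]
force: [-0.1, 0.2, -1.6]
width: 0.0212
```

move_arm --pt "0 0 -1 0 0 0" --pt "0 0 -1 0 0 0" --pt "0 0 -1 0 0 0" --pt "0 0 -1 0 0 0" --pt "0 0 0 0 0 0"

```text
t: 8.28
eef_pos: [0.491, 0.0803, 0.2653]
ee_rot: [3.142, 0.0, -2.712]
force: [0.1, 2.5, -1.4]
width: 0.0214
```

move_arm --pt "0 0 -0.5 0 0 0" --pt "0 0 -0.5 0 0 0" --pt "0 0 -0.5 0 0 0" --pt "0 0 0 0 0 0" --pt "0 0 0 0 0 0"

```text
t: 8.7
eef_pos: [0.491, 0.0803, 0.2652]
ee_rot: [-3.141, 0.001, -2.711]
force: [-7.0, 2.6, 14.9]
width: 0.0213
```

move_arm --pt "0 0 0.5 0 0 0" --pt "0 0 0.5 0 0 0" --pt "0 0 0 0 0 0" --pt "0 0 0 0 0 0" --pt "0 0 0 0 0 0" --claw 60

```text
t: 9.12
eef_pos: [0.4909, 0.0801, 0.2647]
ee_rot: [-3.141, -0.0, -2.712]
force: [0.2, 0.1, -0.2]
width: 0.0493
```

move_arm --pt "0 0 0 0 0 0" --pt "0 0 0 0 0 0" --pt "0 0 0 0 0 0" --pt "0 0 0 0 0 0" --pt "0 0 0 0 0 0"

```text
t: 9.53
eef_pos: [0.4909, 0.0802, 0.2648]
ee_rot: [3.142, -0.0, -2.712]
force: [0.2, -0.2, 0.5]
width: 0.0665
```

move_arm --pt "0 0 5 0 0 0" --pt "0 0 15 0 0 0" --pt "0 0 30 0 0 0" --pt "0 0 30 0 0 0" --pt "0 0 30 0 0 0"

```text
t: 9.95
eef_pos: [0.4907, 0.08, 0.3764]
ee_rot: [-3.141, -0.0, -2.712]
force: [0.3, -0.0, 0.3]
width: 0.0672
```

move_arm --pt "0 -25 20 0 0 0" --pt "0 -35 0 0 0 0" --pt "0 -35 0 0 0 0" --pt "0 -25 0 0 0 0" --pt "0 0 0 0 0 0"

```text
t: 10.37
eef_pos: [0.4903, -0.0429, 0.3954]
ee_rot: [-3.141, 0.0, -2.714]
force: [-0.9, 0.0, -0.4]
width: 0.0667
```

```bash
python3 - <<'E'
from h import *
s=arm.get_state();print(s['eef_pos']);save('wrist','w3.png')
a=arm.grab_frame('scene');cv2.imwrite('pics/s3.png',cv2.resize(a[100:280,170:410,::-1],(720,540),interpolation=cv2.INTER_CUBIC))
for t,z in dict(lid_knob=.106,tote_bar=.101,tote_corner=.004,tote_in=.004,cap0=.004).items():
  for d in arm.spot_point(t,'wrist')[:3]:print(t,round(d['score'],2),np.round(d['xy']),np.round(at('wrist',d['xy'],z,s),4))
E
```

```text
[ 0.49027935 -0.04290648  0.39542952]
lid_knob 0.76 [434. 244.] [0.4903 0.0785 0.106 ]
lid_knob 0.61 [552. 217.] [0.4051 0.2056 0.106 ]
tote_bar 0.75 [154.  95.] [ 0.4684 -0.2311  0.101 ]
tote_bar 0.72 [435. 245.] [0.4918 0.0829 0.101 ]
tote_corner 0.91 [142.  47.] [ 0.4285 -0.3337  0.004 ]
tote_corner 0.36 [188.  99.] [ 0.471  -0.2369  0.004 ]
tote_in 0.7 [188.  98.] [ 0.4694 -0.2373  0.004 ]
cap0 0.82 [203.  58.] [ 0.4159 -0.2386  0.004 ]
cap0 0.71 [222. 116.] [ 0.475  -0.1843  0.004 ]
cap0 0.45 [169. 139.] [ 0.5283 -0.243   0.004 ]
```

View pics/w3.png

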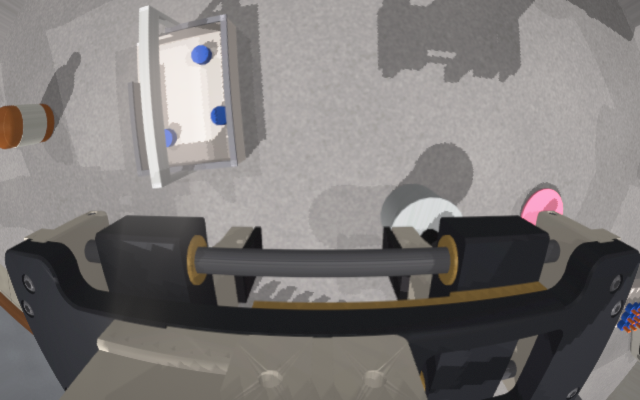

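View pics/s3.png

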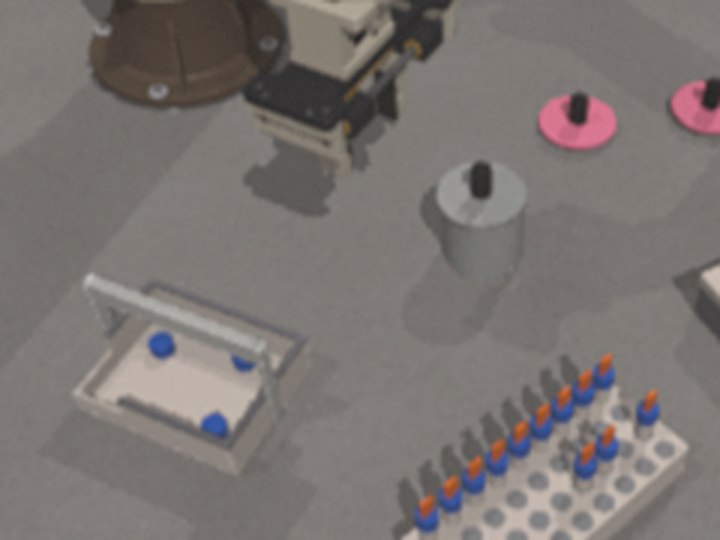

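The lid sits level on the canister (scene crop, 482,195). In the wrist view the tote bar runs from (148,10) to (156,186), with the caps at (201,55), (219,116) and (169,138).

```bash
python3 - <<'E'
from h import *
s=arm.get_state()
a,b=[at('wrist',p,.112,s)[:2] for p in((148,10),(156,186))];d=b-a
print(a,b,(a+b)/2,np.linalg.norm(d),'yaw',np.degrees(np.arctan2(d[1],d[0])))
print('tool yaw',np.degrees(s['ee_rot'][2])+180, s['q'])
E
```

```text
[ 0.39387459 -0.26547799] [ 0.54826386 -0.18779354] [ 0.47106922 -0.22663576] 0.17283205917627179 yaw 26.710286506661337
tool yaw 24.693774955528454 [ 3.20628425e-01  6.24595879e-02 -3.94139673e-01 -3.01652396e-05
 -1.11418329e+00 -1.46042377e+00]
```

move_arm --pt "-4 -40 0 0 0 1" --pt "-4 -40 0 0 0 1" --pt "-4 -40 -10 0 0 0" --pt "-4 -40 -20 0 0 0" --pt "-4 -27 -10 0 0 0"

```text
t: 11.13
eef_pos: [0.4708, -0.2254, 0.355]
ee_rot: [3.141, -0.0, -2.676]
force: [0.1, 1.0, -0.4]
width: 0.0669
```

move_arm --pt "0 0 0 0 0 0" --pt "0 0 0 0 0 0" --pt "0 0 0 0 0 0" --pt "0 0 0 0 0 0" --pt "0 0 0 0 0 0"

```text
t: 11.55
eef_pos: [0.4717, -0.2228, 0.3569]
ee_rot: [-3.141, 0.001, -2.675]
force: [-0.5, -0.4, -0.8]
width: 0.0672
```

```bash
python3 - <<'E'
from h import *
s=arm.get_state();print(s['eef_pos'],np.degrees(s['ee_rot'][2])+180);save('wrist','w4.png')
for t,z in dict(tote_bar=.101,tote_corner=.004,tote_in=.004,cap0=.004).items():
  for d in arm.spot_point(t,'wrist')[:3]:print(t,round(d['score'],2),np.round(d['xy']),np.round(at('wrist',d['xy'],z,s),4))
E
```

```text
[ 0.47169789 -0.22284895  0.35690816] 26.73563895529071
tote_bar 0.87 [309. 198.] [ 0.4714 -0.2345  0.101 ]
tote_corner 0.84 [251. 102.] [ 0.4287 -0.3301  0.004 ]
tote_in 0.77 [313. 171.] [ 0.4675 -0.2356  0.004 ]
cap0 0.97 [353. 196.] [ 0.4717 -0.1837  0.004 ]
cap0 0.88 [335. 122.] [ 0.4096 -0.2385  0.004 ]
cap0 0.65 [285. 217.] [ 0.5287 -0.2415  0.004 ]
```

View pics/w4.png

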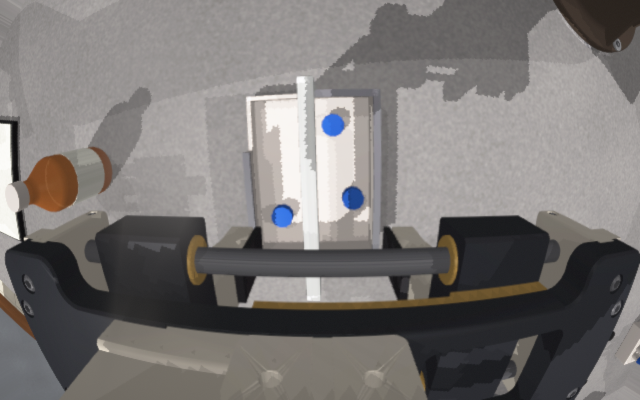

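The bar's top face runs from (305,77) to (313,300). The pick-out corner (no grey band) is at the upper left, near (250,100), which agrees with tote_corner. All three caps are on the floor.

```bash
python3 - <<'E'
from h import *
s=arm.get_state()
a,b=[at('wrist',p,.112,s)[:2] for p in((305,77),(313,300))];d=b-a
m=(a+b)/2;print(a,b,m,np.linalg.norm(d),'yaw',np.degrees(np.arctan2(d[1],d[0])))
print('shift mm',(m-s['eef_pos'][:2])*1000)
E
```

```text
[ 0.38938878 -0.27791311] [ 0.54742314 -0.19327626] [ 0.46840596 -0.23559468] 0.1792714540688217 yaw 28.17171079693377
shift mm [ -2.93080301 -12.1671785 ]
```

move_arm --pt "-3 -6 0 0 0 1.4" --pt "0 -6 -10 0 0 0" --pt "0 0 -25 0 0 0" --pt "0 0 -30 0 0 0" --pt "0 0 -20 0 0 0"

```text
t: 12.22
eef_pos: [0.4673, -0.236, 0.2687]
ee_rot: [3.14, -0.001, -2.654]
force: [0.2, -0.0, -0.3]
width: 0.0669
```

move_arm --pt "0 0 -8 0 0 0" --pt "0 0 -4 0 0 0" --pt "0 0 0 0 0 0" --pt "0 0 0 0 0 0" --pt "0 0 0 0 0 0"

```text
t: 12.63
eef_pos: [0.4688, -0.236, 0.2605]
ee_rot: [-3.14, 0.002, -2.652]
force: [0.8, 0.5, 0.4]
width: 0.067
```

move_arm --pt "0 0 0 0 0 0" --pt "0 0 0 0 0 0" --pt "0 0 0 0 0 0" --pt "0 0 0 0 0 0" --pt "0 0 0 0 0 0" --claw 255 --squeeze 50

```text
t: 13.05
eef_pos: [0.4682, -0.2359, 0.2595]
ee_rot: [-3.141, 0.0, -2.652]
force: [0.4, -0.4, -0.8]
width: 0.039
```

move_arm --pt "0 0 0 0 0 0" --pt "0 0 0 0 0 0" --pt "0 0 0 0 0 0" --pt "0 0 0 0 0 0" --pt "0 0 0 0 0 0"

```text
t: 13.47
eef_pos: [0.4682, -0.2359, 0.2592]
ee_rot: [3.142, -0.0, -2.652]
force: [1.1, -0.7, 0.3]
width: 0.0114
```

move_arm --pt "0 0 0 0 0 0" --pt "0 0 0 0 0 0" --pt "0 0 0 0 0 0" --pt "0 0 0 0 0 0" --pt "0 0 0 0 0 0"

```text
t: 13.88
eef_pos: [0.4682, -0.2359, 0.2592]
ee_rot: [3.142, 0.0, -2.652]
force: [-0.4, -0.5, -0.6]
width: 0.0117
```

move_arm --pt "0 0 2 0 0 0" --pt "0 0 4 0 0 0" --pt "0 0 6 0 0 0" --pt "0 0 8 0 0 0" --pt "0 0 10 0 0 0"

```text
t: 14.3
eef_pos: [0.468, -0.2359, 0.2898]
ee_rot: [3.141, -0.001, -2.653]
force: [-0.6, -0.6, -2.8]
width: 0.0118
```

move_arm --pt "0 0 12 0 0 0" --pt "0 0 12 0 0 0" --pt "0 0 12 0 0 0" --pt "0 0 12 0 0 0" --pt "0 0 10 0 0 0"

```text
t: 14.72
eef_pos: [0.4682, -0.236, 0.3492]
ee_rot: [-3.141, 0.001, -2.652]
force: [1.0, 0.4, -3.6]
width: 0.0116
```

move_arm --pt "0 0 7 0 0 0" --pt "0 0 5 0 0 0" --pt "0 0 0 0 0 0" --pt "0 0 0 0 0 0" --pt "0 0 0 0 0 0"

```text
t: 15.13
eef_pos: [0.468, -0.2359, 0.3587]
ee_rot: [3.141, -0.001, -2.653]
force: [-0.0, 0.2, -3.6]
width: 0.0113
```

Held: about 3.4 N is hanging from the gripper. I'll tilt slowly towards the corner, first to 12°, pivoting about the bar.

move_arm --pt "-0.8 -2.7 0 0.956 -0.292 0" --pt "-0.8 -2.7 -0.1 0.956 -0.292 0" --pt "-0.8 -2.7 -0.1 0.956 -0.292 0" --pt "-0.8 -2.7 -0.2 0.956 -0.292 0" --pt "-0.8 -2.7 -0.2 0.956 -0.292 0"

```text
t: 15.55
eef_pos: [0.4641, -0.2499, 0.3585]
ee_rot: [3.078, 0.063, -2.655]
force: [0.8, -0.7, -2.8]
width: 0.0115
```

move_arm --pt "-0.8 -2.7 -0.3 0.956 -0.292 0" --pt "-0.8 -2.7 -0.3 0.956 -0.292 0" --pt "-0.8 -2.7 -0.4 0.956 -0.292 0" --pt "-0.8 -2.7 -0.4 0.956 -0.292 0" --pt "-0.8 -2.7 -0.5 0.956 -0.292 0"

```text
t: 15.97
eef_pos: [0.4601, -0.2633, 0.3568]
ee_rot: [3.016, 0.124, -2.66]
force: [0.4, -0.8, -2.8]
width: 0.0118
```

move_arm --pt "-0.8 -2.7 -0.5 0.956 -0.292 0" --pt "-0.8 -2.7 -0.6 0.956 -0.292 0" --pt "0 0 0 0 0 0" --pt "0 0 0 0 0 0" --pt "0 0 0 0 0 0"

```text
t: 16.38
eef_pos: [0.4586, -0.2684, 0.3556]
ee_rot: [2.993, 0.147, -2.664]
force: [0.3, -0.2, -3.5]
width: 0.0118
```

move_arm --pt "0 0 0 0 0 0" --pt "0 0 0 0 0 0" --pt "0 0 0 0 0 0" --pt "0 0 0 0 0 0" --pt "0 0 0 0 0 0"

```text
t: 16.8
eef_pos: [0.4586, -0.2682, 0.3557]
ee_rot: [2.993, 0.148, -2.663]
force: [-0.4, 0.1, -3.3]
width: 0.0115
```

```bash
cat > chk.py <<'E'
from h import *
import sys
s=arm.get_state();T=pose(s);print(s['eef_pos'],s['force'],s['width'],'tilt',np.degrees(np.arccos(-T[2,2])))
im=save('wrist',sys.argv[1])
# tote frame: x=-toolx... from grasp (tool yaw+180 = tote yaw)
Rt=T[:3,:3]@np.diag([-1,1,-1.]) ; o=T[:3,3]+T[:3,2]*(.1593+.101)
print('tote origin',o,'axes x,y',Rt[:,0],Rt[:,1])
C=[(-81,-61),(81,-61),(81,61),(-81,61)];P=[o+Rt@np.array([x,y,4.])*[1,1,1] if 0 else o+Rt@(np.array([x,y,4.])/1000) for x,y in C];print('corners z',np.round([p[2] for p in P],3))
for d in arm.spot_point('cap0','wrist')[:4]:
    q,v=ray('wrist',d['xy'],s);n=Rt[:,2];k=n@(o+.004*n-q)/(n@v);print('cap',round(d['score'],2),np.round(d['xy']),'tote mm',np.round(Rt.T@(q+k*v-o)*1000))
E
python3 chk.py w5.png
```

```text
[ 0.45861435 -0.26819568  0.35569971] [-0.43736416  0.07732382 -3.26438968] 0.011463639422098363 tilt 11.994207644520092
tote origin [ 0.47441307 -0.21646053  0.10108242] axes x,y [0.87810234 0.45533108 0.14700302] [-0.47460772  0.86785439  0.14688864]
corners z [0.084 0.108 0.126 0.102]
cap 0.78 [304. 170.] tote mm [-28. -14.   4.]
```

View pics/w5.png

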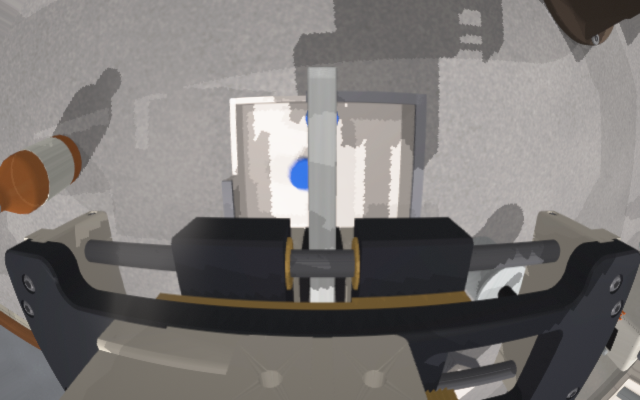

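The caps are on their way: (303,174) has moved to the middle and another is under the bar at (322,118). The third is hidden behind the gripper. I'll let them slide, then tilt to 20° and on to 27°.

move_arm --pt "0 0 0 0 0 0" --pt "0 0 0 0 0 0" --pt "0 0 0 0 0 0" --pt "0 0 0 0 0 0" --pt "0 0 0 0 0 0"

```text
t: 17.32
eef_pos: [0.4586, -0.2683, 0.3557]
ee_rot: [2.992, 0.148, -2.663]
force: [0.2, 0.0, -3.6]
width: 0.012
```

move_arm --pt "-0.8 -2.6 -0.6 0.956 -0.292 0" --pt "0 0 0 0 0 0" --pt "-0.8 -2.6 -0.6 0.956 -0.292 0" --pt "0 0 0 0 0 0" --pt "-0.8 -2.6 -0.7 0.956 -0.292 0"

```text
t: 17.73
eef_pos: [0.4562, -0.2762, 0.3539]
ee_rot: [2.954, 0.184, -2.67]
force: [-0.8, -0.0, -2.7]
width: 0.0114
```

move_arm --pt "0 0 0 0 0 0" --pt "-0.8 -2.6 -0.7 0.956 -0.292 0" --pt "0 0 0 0 0 0" --pt "-0.8 -2.6 -0.8 0.956 -0.292 0" --pt "0 0 0 0 0 0"

```text
t: 18.15
eef_pos: [0.4545, -0.2817, 0.3521]
ee_rot: [2.928, 0.209, -2.675]
force: [-0.1, 0.2, -3.3]
width: 0.0119
```

move_arm --pt "-0.8 -2.6 -0.8 0.956 -0.292 0" --pt "0 0 0 0 0 0" --pt "-0.8 -2.6 -0.9 0.956 -0.292 0" --pt "0 0 0 0 0 0" --pt "-0.8 -2.6 -0.9 0.956 -0.292 0"

```text
t: 18.57
eef_pos: [0.4522, -0.2891, 0.3498]
ee_rot: [2.89, 0.245, -2.683]
force: [0.7, -0.7, -2.6]
width: 0.0121
```

move_arm --pt "0 0 0 0 0 0" --pt "0 0 0 0 0 0" --pt "0 0 0 0 0 0" --pt "0 0 0 0 0 0" --pt "0 0 0 0 0 0"

```text
t: 18.98
eef_pos: [0.4522, -0.289, 0.3497]
ee_rot: [2.89, 0.244, -2.683]
force: [0.0, 0.4, -2.8]
width: 0.0119
```

```bash
python3 chk.py w6.png
```

```text
[ 0.45221291 -0.28904337  0.34973164] [ 0.03028786  0.39307809 -2.75045734] 0.011897359867592657 tilt 19.986937878725442
tote origin [ 0.478223   -0.20395808  0.10510936] axes x,y [0.87020923 0.42924849 0.24182976] [-0.48244295  0.84196149  0.24155671]
corners z [0.075 0.114 0.143 0.104]
cap 0.89 [291. 118.] tote mm [-68. -23.   4.]
cap 0.78 [259. 118.] tote mm [-69. -48.   4.]
cap 0.62 [259. 151.] tote mm [-43. -48.   4.]
```

All three caps are packed in the corner: (-69,-48), (-68,-23) and (-43,-48) mm in the tote's frame. I'll add 6° more as margin.

move_arm --pt "-0.8 -2.5 -1 0.956 -0.292 0" --pt "-0.8 -2.5 -1 0.956 -0.292 0" --pt "-0.8 -2.5 -1 0.956 -0.292 0" --pt "-0.8 -2.5 -1.1 0.956 -0.292 0" --pt "-0.8 -2.5 -1.1 0.956 -0.292 0"

```text
t: 19.5
eef_pos: [0.4481, -0.3021, 0.3443]
ee_rot: [2.822, 0.305, -2.702]
force: [0.4, 0.6, -3.1]
width: 0.0116
```

move_arm --pt "-0.8 -2.5 -1.1 0.956 -0.292 0" --pt "0 0 0 0 0 0" --pt "0 0 0 0 0 0" --pt "0 0 0 0 0 0" --pt "0 0 0 0 0 0"

```text
t: 19.92
eef_pos: [0.4474, -0.304, 0.3435]
ee_rot: [2.81, 0.315, -2.705]
force: [-0.1, 0.6, -3.5]
width: 0.0114
```

move_arm --pt "0 0 0 0 0 0" --pt "0 0 0 0 0 0" --pt "0 0 0 0 0 0" --pt "0 0 0 0 0 0" --pt "0 0 0 0 0 0"

```text
t: 20.33
eef_pos: [0.4474, -0.304, 0.3434]
ee_rot: [2.81, 0.315, -2.705]
force: [-1.3, -1.2, -2.3]
width: 0.0117
```

```bash
python3 chk.py w7.png; python3 - <<'E'
from h import *
a=cv2.imread('pics/w7.png')[40:280,140:460];b=arm.grab_frame('scene')[100:340,120:440,::-1]
cv2.imwrite('pics/fin.png',cv2.resize(np.hstack([a,b]),(800,300)))
E
```

```text
[ 0.44743124 -0.30404875  0.34343958] [-1.33166402 -1.17033126 -2.26700023] 0.011697693040175487 tilt 25.988595364063134
tote origin [ 0.48075808 -0.19496469  0.10946078] axes x,y [0.86176177 0.4015987  0.30997602] [-0.49089138  0.81430851  0.30972133]
corners z [0.069 0.119 0.157 0.107]
cap 0.79 [289. 117.] tote mm [-69. -25.   4.]
cap 0.76 [257. 152.] tote mm [-43. -50.   4.]
cap 0.6 [260. 122.] tote mm [-66. -47.   4.]
```

View pics/fin.png

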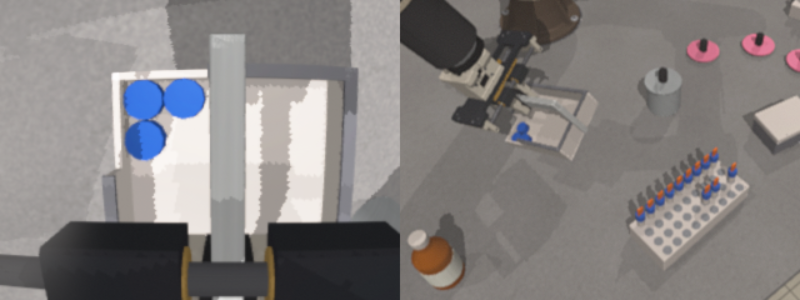

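The final picture shows all three caps together in the low-walled corner. The tote is held up and tilted, the lid is on the canister, and the bystanders haven't moved.

```bash
python3 -c "
from station import arm
print(arm.job_done())"
```

```text
the job is handed in; nothing more can be done
None
```

The job is done and handed in at about 20.5 s, well under the 56 s limit.

- **Lid:** I put the steel lid on the canister and let go. It met the rim at the expected seated height (about 15 N of push), and the scene picture showed it sitting level.
- **Tote:** I gripped it by the bar, lifted it 100 mm and tilted it slowly to 26°, equally towards both low walls. The low corner is about 65–70 mm above the bench.
- **Caps:** In the last pictures all three lie packed in the pick-out corner, at about (-66,-47), (-69,-25) and (-43,-50) mm in the tote's frame. None spilled.
- **Other checks:** The grip read 11.7 mm on the 12 mm bar and had not slipped. The rack, bottle and tip box looked undisturbed.

No checks failed. The camera estimates of the lid and tote positions differed by 1–2 cm between the fixed views, so I used the close-up wrist camera for the grasps.

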